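# Put the inspection camera's arm back on its post

## Task

The inspection camera has been taken off its stand. Slide the bored hub of its arm down over the post, keeping it square and easing it rather than forcing it if it binds, until you feel it meet the stop collar, and press it lightly home there for a moment. Leave the arm resting on the collar by itself with the camera straight above the round stage plate, and leave the board on the plate and the other things on the bench where they are.

Things in the scene. Friction and masses are not known exactly. Their poses are not given: they have to be found in the camera images.
- camera_arm: Inspection camera on its bare aluminium arm, 0.24 to 0.38 kg, standing loose on the bench on its hub and its lens end. Origin on its underside below the middle of the bar; +x along the bar from camera to hub, z up. If let go higher on the post than the collar, its one-sided weight cocks it hard against the post, where it sticks or slips down in jerks.
- bore (a point): Centre of the arm's bore at the hub's underside (x = +75 mm, z = 0 on camera_arm, same axes). Hub 40 mm diameter, 40 mm high; vertical through bore 21 mm, 1 mm wider than the post. Beyond the hub, out to x = +112 mm, its clamp ears with a screw knob out to y = -32 mm (slack, needs no work).
- grip (a point): Middle of the arm's bar (x = 0, z = 30 mm on camera_arm, same axes): 18 mm wide (y), 16 mm high (z 22 to 38 mm), free from x = -33 to +53 mm; the place to grip from above, fingers closing along y. Held here, an upright gripper clears the post beside it by about 20 mm.
- lens (a point): Centre of the camera's foot, its lens (x = -55 mm, z = 0 on camera_arm, same axes), 130 mm from the bore's axis. The camera is an upright black barrel, 33 mm diameter, 41 mm over its clamp ring, from z = 0 to 68 mm.
- stand: Camera stand, fixed: painted base plate 240 (x) x 160 (y) x 12 mm, a steel post at x = +80 mm and a flat round black stage plate at x = -50 mm. Origin at the centre of the underside, +x from stage plate to post; the arm is to lie along it, its x axis the same way. Hub and post must not press on each other with more than 25 N.
- post_top (a point): Centre of the post's top, 190 mm above the bench, axes as stand; post vertical, 20 mm diameter, 2 mm chamfer on top. The stop collar (stop_collar) is a rigid dark steel ring, 38 mm diameter, 14 mm high, clamped round it at a height that is not measured: its top is 55 to 115 mm above the bench, to be found by touch. About 10 N presses the hub home; over 30 N would push the collar down.
- stage (a point): Centre of the top of the stage plate (95 mm diameter), 14 mm above the bench, 130 mm from the post's axis.
- board: Small green circuit board, 60 x 40 mm, up to 8 mm high, lying loose on the stage plate. To be left alone.
- spool: Solder spool, 52 mm diameter, 32 mm high, standing beside the camera arm at about 125 mm from the middle of its bar. To be left alone.
- multimeter: Hand multimeter lying flat, 150 x 75 x 36 mm. To be left alone.
- mug: White mug, 80 mm diameter, 92 mm high. To be left alone.
- parts_tray: Black divided parts tray, 90 x 160 x 28 mm. To be left alone.
- flux_bottle: Small bottle, 44 mm diameter, 130 mm high. To be left alone.
- screwdriver: Screwdriver lying on the bench. To be left alone.
Not all that is in view belongs to the job. Leave any blue, orange or red look-alike of the camera_arm alone.

How it is judged:
By the outcome, as a careful person would: the job done as asked, in the order asked, and still so for the second after the job is handed in, with the robot touching nothing.
It also fails if it takes over 58 s, if anything falls off the work surface, if the arm or the gripper's body presses on something with over 40 N, if the wrist force passes 120 N, or if a joint passes its speed limit or range.

## Robot

A 6-joint arm with a two-finger parallel gripper is mounted at the origin on the work surface. World frame = base frame: x ahead of the robot, y to its left, z up, the work surface at z = 0. Lengths are in mm, angles in rad, forces in N, time in s.
With the tool pointing down it reaches from about 300 to 775 mm from the base axis. Payload 14.6 kg.
Tool frame: the origin (TCP) lies midway between the tips of the shut fingers; the grasp point (between the pads) lies behind it (manip.grip_depth is the z of the grasp point in the tool frame, in mm); z points along the fingers, y is the line along which they close (so a half turn about z gives the same grasp; the last joint's range is limited). The gripper opens to 94 mm and grips with 3 to 60 N. Pads are 16 mm wide; open, the fingers measure 119 mm over their backs; the gripper's body (75 mm by 177 mm) begins 78 mm behind the grasp point.
Start: joints at [1.2, 0.3, 1.521, -0, 1.321, -0.067], TCP at [164.529, 524.804, 177.746] pointing down, gripper open.
Joint ranges: [-3.03, 3.03], [-0.79, 2.21], [0.23, 2.52], [-1.04, 4.18], [0, 3.07], [-2.55, 2.55]. Speed limits (rad/s): [2.22, 2.22, 2.57, 3.14, 3.14, 3.14].

## Interface

Orientations are given as [roll, pitch, yaw] about the fixed x, y, z axes, in that order (R = Rz(yaw) Ry(pitch) Rx(roll)).
In Python, from cell import manip gives the robot as it stands.
- The arm moves only by the shell command python3 -m creep 'ROWS' [OPENING] [FORCE]. ROWS is a JSON list of rows, 1 to 5 of them, each an object with the fields trans (a list: dx, dy, dz in mm), rot (a list: a rotation vector rx, ry, rz in rad); a field left out counts as zero; each row is the pose to reach, as a shift and turn from the pose commanded when the command began, along the tool's axes at that moment; what a row does not reach only later rows make up. A row lasts 1/10 s, in which the tool goes at most 50 mm and 0.15 rad, less where a joint would pass 70% of its speed; a pose out of reach is approached as far as the arm can. OPENING is the finger opening in mm, set as the command begins (- or left out keeps the last). The fingers move at their own pace and stop on an object; FORCE is the grip in N (left out, the last holds). Time passes only in rows, so rows that do not move let the fingers close. It prints the time, the measured TCP pose, the force, the opening and the grip force at its end. Input that does not fit is refused with a message, and nothing moves.
- manip.read_state(): the state, without advancing time (a new reading comes with each control period).
- manip.camera(name): name is "scene" or "top"; returns (picture, depth): 400x640x3 uint8, red, green, blue; 400x640 float32, mm along the optical axis (not along the pixel's ray), 0 where there is no reading.
- manip.camera_info(name): a dict with "K" (3x3 intrinsics, pixels), "dist" ([k1, k2, p1, p2, k3] as OpenCV has them; the pictures are not rectified), "rvec" (rotation vector, rad) and "tvec" (3), from world to camera coordinates, as OpenCV has them. Camera axes: x right, y down, z forward; pixel columns grow to the right and rows downward; lengths in mm; the calibration is good to about 2 mm. A picture is of the moment at which its call begins. camera_info takes no time and is no camera call.
- manip.sign_off(): hands the job in; it is judged then, once.
The state is a dict: "clock": time; "joints": joint angles; "qd": joint speeds; "effort": joint torques, N m; "eef_pos": TCP position; "eef_rot": TCP orientation; "wrist_force": force on the tool from outside, world axes, zero at the start; "moment": the same for the moment, N m; "finger_gap": finger opening in mm; "finger_force": force on a finger pad.
Only numpy, scipy, OpenCV 4.12 (cv2) and the standard library are available. Lean on these libraries where they do the work, as an engineer would, in place of code of your own. Each camera call takes 0.05 s, during which the arm holds its last target. There are 200 camera calls.

## Working session

There is one attempt and no reset: what is moved stays moved. The work goes in short steps, Python scripts to look and compute and a shell command to move; the robot and the scene stay as the last step left them, time stands still between calls to the robot, and variables do not carry over. Pictures are saved under pics/ and viewed, at most 10 in all, crops included, and the job is handed in when it is done.

```bash
ls; mkdir -p pics
python3 - <<'E'
from cell import manip
import cv2,numpy as np
for n in("scene","top"):
    im,d=manip.camera(n); cv2.imwrite(f"pics/{n}0.png",im[:,:,::-1]); np.savez(f"{n}0.npz",im=im,d=d)
    i=manip.camera_info(n); print(n,i)
print(manip.read_state(), manip.grip_depth)
E
```

```text
pics
scene {'K': array([[388.39199249,   0.        , 319.48416399],
       [  0.        , 388.39199249, 196.65792847],
       [  0.        ,   0.        ,   1.        ]]), 'dist': array([-0.0960447,  0.       ,  0.       ,  0.       ,  0.       ]), 'rvec': array([ 1.39274709,  2.08562022, -0.95173187]), 'tvec': array([ 292.72249552, -154.0374516 , 1479.93622504])}
top {'K': array([[482.69378475,   0.        , 324.15882629],
       [  0.        , 482.69378475, 195.88610228],
       [  0.        ,   0.        ,   1.        ]]), 'dist': array([0.01623063, 0.        , 0.        , 0.        , 0.        ]), 'rvec': array([ 2.15534876, -2.12994254,  0.16808363]), 'tvec': array([-120.09926674,  512.07152204, 1342.00572694])}
{'clock': 0.1, 'joints': array([ 1.20039030e+00,  3.00389417e-01,  1.52149606e+00, -4.81717566e-05,
        1.32068900e+00, -6.66108799e-02]), 'qd': array([-0.00079794, -0.0015287 , -0.00186162, -0.00028825, -0.00051537,
        0.00111577]), 'effort': array([ 1.58949773e-03, -5.32643652e+01, -3.53283548e+01,  7.09891599e-02,
        2.34922307e-02, -8.14880946e-05]), 'eef_pos': array([164.45973886, 524.57292713, 177.26711189]), 'eef_rot': array([-3.14060990e+00, -1.87938363e-05,  2.83780944e+00]), 'wrist_force': array([-0.56604161, -0.90647138, -0.22413353]), 'moment': array([0.02751826, 0.03594909, 0.00186818]), 'finger_force': 0.0, 'finger_gap': 94.39025047605467} -18.8
```

View pics/top0.png

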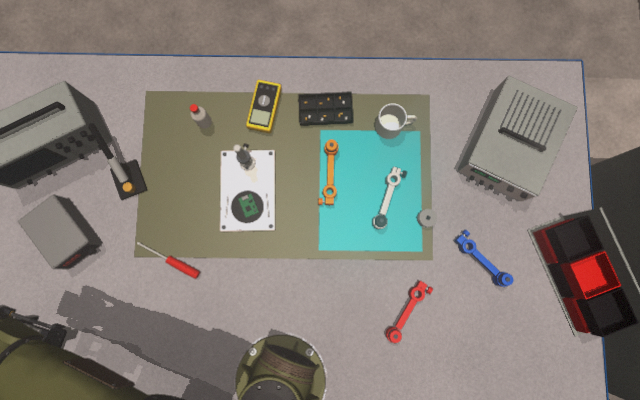

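View pics/scene0.png

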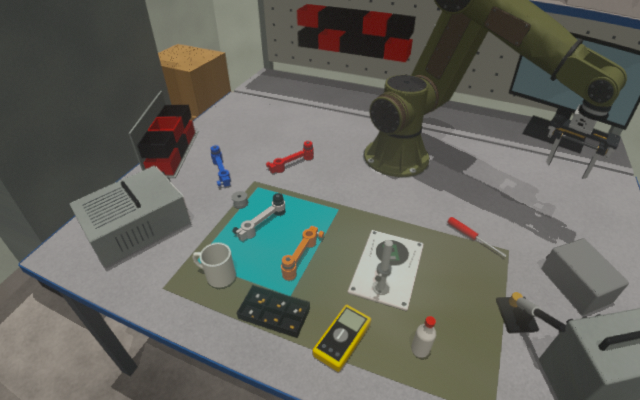

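The real arm is the bare one at top-view (380–397, 175–225); the stand's white plate is at (220–275, 150–231), with the stage at (248,206) and the post top near (243,150). Next I zoom both views.

```bash
cat > h.py <<'E'
import cv2,numpy as np
from cell import manip
def ray(n,uv):
    i=manip.camera_info(n); R=cv2.Rodrigues(i["rvec"])[0]
    p=cv2.undistortPoints(np.float64(uv).reshape(-1,1,2),i["K"],i["dist"])[:,0]
    return -R.T@i["tvec"], np.c_[p,np.ones(len(p))]@R
def plane(n,uv,z):
    c,d=ray(n,uv); return c+d*((z-c[2])/d[:,2])[:,None]
def cloud(n,d):
    v,u=np.mgrid[:400,:640]; c,r=ray(n,np.c_[u.ravel(),v.ravel()]); return (c+r*d.reshape(-1,1)).reshape(400,640,3)
def proj(n,P):
    i=manip.camera_info(n); return cv2.projectPoints(np.float64(P).reshape(-1,1,3),i["rvec"],i["tvec"],i["K"],i["dist"])[0][:,0]
E
python3 - <<'E'
from h import *
t=np.load("top0.npz");s=np.load("scene0.npz")
f=lambda im,x,y,w,h,k:cv2.resize(im[y:y+h,x:x+w,::-1],None,fx=k,fy=k,interpolation=cv2.INTER_CUBIC)
a=np.hstack([f(t["im"],215,138,66,100,6),f(t["im"],360,155,66,100,6)])
cv2.imwrite("pics/ztop.png",a)
b=np.hstack([f(s["im"],350,225,75,80,5),f(s["im"],225,180,75,80,5)])
cv2.imwrite("pics/zscene.png",b)
P=cloud("top",t["d"])
for u,v in[(395,178),(388,200),(380,222),(248,206),(243,150),(243,152),(240,150),(225,225),(270,180)]: print(u,v,P[v,u].round(1))
P=cloud("scene",s["d"])
for u,v in[(243,232),(262,215),(277,200),(388,243),(386,250)]: print(u,v,P[v,u].round(1))
E
```

```text
395 178 [ 574.6 -322.4    6.3]
388 200 [ 504.9 -297.7   32.3]
380 222 [ 437.3 -269.8   70.3]
248 206 [484.7 106.3  16.8]
243 150 [614.6 102.1 161.8]
243 152 [612.  103.8 150.3]
240 150 [609.  106.1 183.6]
225 225 [428.6 170.1  18.3]
270 180 [562.5  45.   14.7]
243 232 [ 594.7 -312.4   34.2]
262 215 [ 513.4 -293.1   38.4]
277 200 [ 456.  -269.3   60.6]
388 243 [615.  112.7 186.9]
386 250 [623.8 112.1 171.4]
```

View pics/ztop.png

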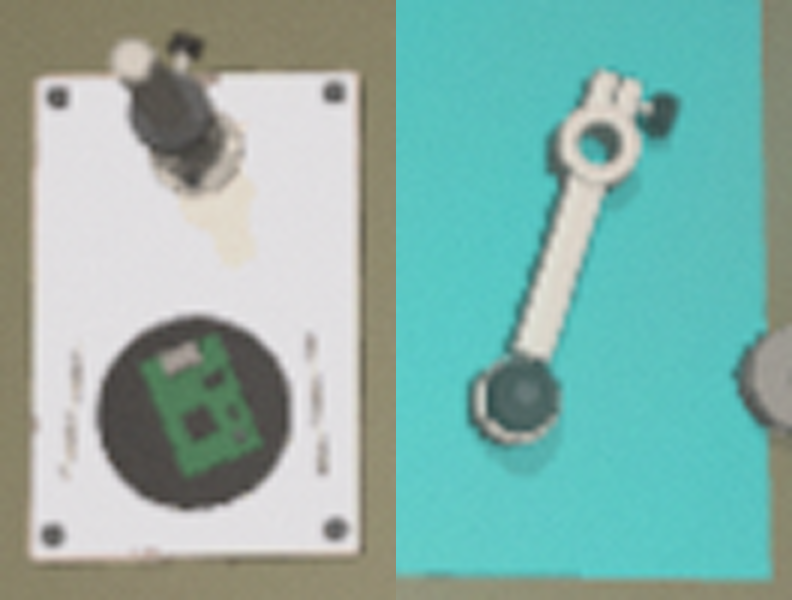

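View pics/zscene.png

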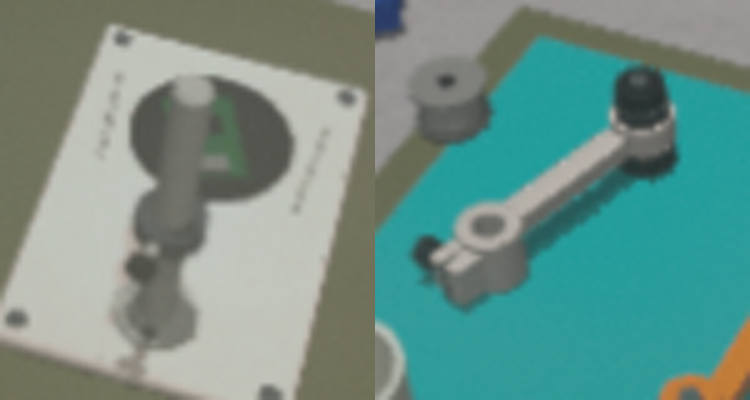

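Top crop: post top at about (237,148), stage centre (247,206), hub bore (394,179), camera cap (380.5,220.5). Scene crop: post top (388,243), hub top (247,225), camera cap top (278,195). I refine these with masks.

Run:
```python
from h import *
t=np.load("top0.npz");s=np.load("scene0.npz")
def blob(im,x0,x1,y0,y1,f,tag):
    m=np.zeros(im.shape[:2],np.uint8); m[y0:y1,x0:x1]=f(im[y0:y1,x0:x1].astype(int))
    cs=sorted(cv2.findContours(m,cv2.RETR_CCOMP,cv2.CHAIN_APPROX_NONE)[0],key=cv2.contourArea)[::-1]
    c=cs[0]; r=cv2.fitEllipse(c); print(tag,[np.round(x,1) for x in r]); return r[0],m,c
mx=lambda a:a.max(2); mn=lambda a:a.min(2)
T,S=t["im"],s["im"]
print("posttop T px",T[148,232:244].tolist())
pt,_,_=blob(T,231,243,142,153,lambda a:mn(a)>150,"post T")
ps,_,_=blob(S,382,395,237,249,lambda a:mn(a)>145,"post S"); print(S[243,382:395,0])
st,_,_=blob(T,228,268,186,226,lambda a:(mx(a)<165),"stage T")
cam,_,_=blob(T,372,390,212,230,lambda a:mx(a)<90,"cam T")
bar,m,c=blob(T,365,408,162,232,lambda a:a[:,:,0]>150,"arm T")
plate,m2,c2=blob(T,215,281,146,234,lambda a:mn(a)>170,"plate T")
print("plate minrect",cv2.minAreaRect(c2))
for nm,p,z in[("post",pt,190),("stage",st,14),("cam",cam,68),("hub",(393.6,178.8),40)]: print(nm,plane("top",[p],z)[0].round(1))
print("post S",plane("scene",[ps],190)[0].round(1))
print("hub S",plane("scene",[(225+489/5-.4,180+226/5-.4)],40).round(1),"cam S",plane("scene",[(225+641/5-.4,180+76/5)],68).round(1))
print("stand corners T",plane("top",[(215+x/6-.4,138+y/6-.4) for x,y in((37,74),(358,72),(360,555),(30,559))],12).round(1).tolist())
# bar edge line: bar mask pixels between hub and camera
ys,xs=np.nonzero(m[185:212]); 
P=plane("top",np.c_[xs,ys+185],38); v=cv2.fitLine(P[:,:2].astype(np.float32),cv2.DIST_L2,0,.01,.01).ravel(); print("bar line",v, P.mean(0))
```

```text
posttop T px [[142, 135, 110], [164, 156, 139], [198, 189, 179], [213, 203, 192], [213, 204, 191], [209, 201, 188], [214, 204, 195], [193, 182, 173], [138, 131, 122], [110, 103, 92], [123, 117, 94], [139, 130, 109]]
post T [array([235.5, 148.4]), array([5.3, 9.5]), np.float64(50.4)]
post S [array([388. , 240.1]), array([ 8.3, 12.2]), np.float64(93.9)]
[ 83  90 117 147 159 164 165 165 165 160 137  95  84]
stage T [array([247. , 206.4]), array([31.4, 32.1]), np.float64(65.2)]Traceback (most recent call last):
  File "<stdin>", line 13, in <module>
  File "<stdin>", line 6, in blob
cv2.error: OpenCV(4.12.0) /io/opencv/modules/imgproc/src/shapedescr.cpp:361: error: (-201:Incorrect size of input array) There should be at least 5 points to fit the ellipse in function 'fitEllipseNoDirect'
```

Run:
```python
from h import *
t=np.load("top0.npz");s=np.load("scene0.npz");T,S=t["im"].astype(int),s["im"].astype(int)
def cen(im,x0,x1,y0,y1,f):
    m=f(im[y0:y1,x0:x1]).astype(np.uint8); k,l,st,c=cv2.connectedComponentsWithStats(m); i=1+st[1:,4].argmax(); b=st[i]
    print(b, (c[i]+[x0,y0]).round(2)); return c[i]+[x0,y0]
pt=cen(T,231,243,142,154,lambda a:a.min(2)>155)
st=(247,206.4)
cam=cen(T,370,392,210,232,lambda a:a[:,:,1]<120)
bore=cen(T,388,400,172,186,lambda a:(a[:,:,0]<140))
print("T",[plane("top",[p],z)[0].round(1).tolist() for p,z in((pt,190),(st,14),(cam,68),(bore,40),((393.6,178.8),40))])
print("S",[plane("scene",[p],z)[0].round(1).tolist() for p,z in(((388.3,243),190),((322.4-.0,0),190),((225+489/5-.4,180+226/5-.4),40),((225+641/5-.4,180+76/5),68))])
print("corners",plane("top",[(215+x/6-.4,138+y/6-.4) for x,y in((37,74),(358,72),(360,555),(30,559))],12).round(1).tolist())
m=(T[:,:,0]>140); m[:186]=0;m[212:]=0;m[:,:370]=0;m[:,405:]=0
ys,xs=np.nonzero(m);P=plane("top",np.c_[xs,ys],38)
print("bar",cv2.fitLine(P[:,:2].astype(np.float32),cv2.DIST_L2,0,.01,.01).ravel(),len(P))
```

```text
[ 0  3  9  9 48] [235.25 149.02]
[  5   5  12  12 113] [380.3  220.56]
[ 2  4  7  6 33] [393.39 178.48]
T [[609.8, 117.3, 190.0], [483.8, 109.6, 14.0], [441.5, -270.9, 68.0], [566.5, -312.7, 40.0], [565.6, -313.3, 40.0]]
S [[617.7, 113.8, 190.0], [-1312.1, -842.9, 190.0], [483.3, -105.9, 40.0], [353.4, -57.1, 68.0]]
corners [[651.6, 193.4, 12.0], [654.7, 35.3, 12.0], [416.1, 27.8, 12.0], [412.3, 186.2, 12.0]]
bar [ 9.4369817e-01 -3.3080781e-01  5.0808630e+02 -2.9411404e+02] 176
```

```bash
cat >> h.py <<'E'
from scipy.spatial.transform import Rotation as Ro
def delta(p,yaw):
    s=manip.read_state(); R=Ro.from_euler("xyz",s["eef_rot"]); G=Ro.from_euler("xyz",[np.pi,0,yaw])
    print("shift",R.inv().apply(np.array(p)-s["eef_pos"]).round(2),"turn",(R.inv()*G).as_rotvec().round(4))
def st():
    s=manip.read_state(); print(round(s["clock"],2),s["eef_pos"].round(2),s["eef_rot"].round(4),"F",s["wrist_force"].round(2),"M",s["moment"].round(3),"gap",round(s["finger_gap"],1),round(s["finger_force"],1))
E
python3 - <<'E'
from h import *
print("T post",plane("top",[(236.5,147.8)],190).round(1))
print("S hub,cam",plane("scene",[(247.4,224.8)],40).round(1),plane("scene",[(277.8,195.2)],68).round(1))
E
python3 -m creep '[{"trans": [-31,-38,0]},{"trans": [-62,-76,0]},{"trans": [-93,-114,0]},{"trans": [-124,-152,0]},{"trans": [-155,-190,0]}]'
python3 -m creep '[{"trans": [-31,-38,0]},{"trans": [-62,-76,0]},{"trans": [-93,-114,0]},{"trans": [-124,-152,0]},{"trans": [-155,-190,0]}]'
python3 -m creep '[{"trans": [-31,-38,0]},{"trans": [-62,-76,0]},{"trans": [-93,-114,0]},{"trans": [-124,-152,0]},{"trans": [-155,-190,0]}]'
python3 -c "
from h import *
delta([495,-289,130],2.81);st()"
```

```text
T post [[613.1 114.2 190. ]]
S hub,cam [[ 568.5 -312.    40. ]] [[ 442.2 -273.    68. ]]
clock: 0.6
eef_pos: [255.7, 295.3, 177.5]
eef_rot: [-3.141, 0.0, 2.838]
wrist_force: [1.2, 0.5, 0.5]
finger_gap: 94.3
finger_force: 0.0
clock: 1.1
eef_pos: [346.8, 67.5, 177.9]
eef_rot: [3.141, 0.001, 2.838]
wrist_force: [1.5, 1.5, 1.1]
finger_gap: 93.8
finger_force: 0.0
clock: 1.6
eef_pos: [437.9, -160.4, 177.6]
eef_rot: [3.142, -0.0, 2.837]
wrist_force: [0.6, 0.6, 1.3]
finger_gap: 94.0
finger_force: 0.0
shift [ -93.03 -105.6    47.56] turn [ 0.0001 -0.0002  0.0273]
1.6 [ 437.88 -160.39  177.58] [ 3.1415e+00 -2.0000e-04  2.8373e+00] F [0.58 0.56 1.26] M [ 0.053 -0.018  0.057] gap 94.0 0.0
```

```bash
python3 -m creep '[{"trans": [-31,-35,12],"rot": [0,0,0.01]},{"trans": [-62,-70,24],"rot": [0,0,0.02]},{"trans": [-94,-105,48],"rot": [0,0,0.027]},{"trans": [-94,-105,48],"rot": [0,0,0.027]}]' 60
python3 -c "
from h import *
delta([496,-289,11.2],2.81);st()
im,d=manip.camera('top'); cv2.imwrite('pics/t2.png',cv2.resize(im[110:260,320:470,::-1],None,fx=4,fy=4,interpolation=cv2.INTER_CUBIC))"
```

```text
clock: 2.0
eef_pos: [495.3, -289.2, 125.0]
eef_rot: [3.14, -0.006, 2.808]
wrist_force: [-0.4, 0.7, -0.3]
finger_gap: 65.8
finger_force: 0.0
shift [ -1.31   0.3  113.75] turn [ 0.0013 -0.0062 -0.0023]
2.0 [ 495.28 -289.23  124.96] [ 3.1403 -0.0062  2.8077] F [-0.41  0.67 -0.33] M [ 0.048 -0.002 -0.015] gap 65.8 0.0
```

View pics/t2.png

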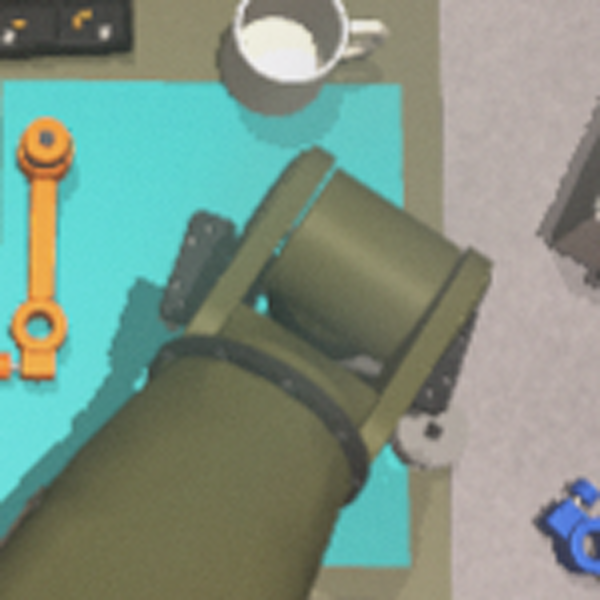

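The picture shows the robot hiding the arm from above, with the spool (430,440) and the mug clear. I lower and grip.

```bash
python3 -m creep '[{"trans": [-1,0,35]},{"trans": [-1,0,70]},{"trans": [-1,0,100]},{"trans": [-1,0,114]},{"trans": [-1,0,114]}]' 60
python3 -c "
from h import *
delta([496,-289,11.2],2.81);st()"
python3 -m creep '[{},{},{},{},{}]' 0 15
python3 -c "
from h import *
st()
im,d=manip.camera('scene'); cv2.imwrite('pics/s2.png',cv2.resize(im[130:280,180:330,::-1],None,fx=4,fy=4,interpolation=cv2.INTER_CUBIC))"
```

```text
clock: 2.55
eef_pos: [496.4, -285.8, 15.2]
eef_rot: [3.141, -0.002, 2.811]
wrist_force: [0.1, 1.0, 0.6]
finger_gap: 59.8
finger_force: 0.0
shift [-0.64 -3.15  3.96] turn [ 0.0005 -0.0019  0.0015]
2.55 [ 496.42 -285.82   15.16] [ 3.1411e+00 -1.9000e-03  2.8115e+00] F [0.08 1.04 0.62] M [-0.    -0.031 -0.054] gap 59.8 0.0
clock: 3.05
eef_pos: [497.1, -286.9, 16.1]
eef_rot: [-3.141, 0.001, 2.811]
wrist_force: [-0.0, -0.2, -0.2]
finger_gap: 23.3
finger_force: 0.0
3.05 [ 497.07 -286.92   16.13] [-3.1415e+00  5.0000e-04  2.8108e+00] F [-0.04 -0.2  -0.16] M [ 0.012  0.037 -0.009] gap 23.3 0.0
```

View pics/s2.png

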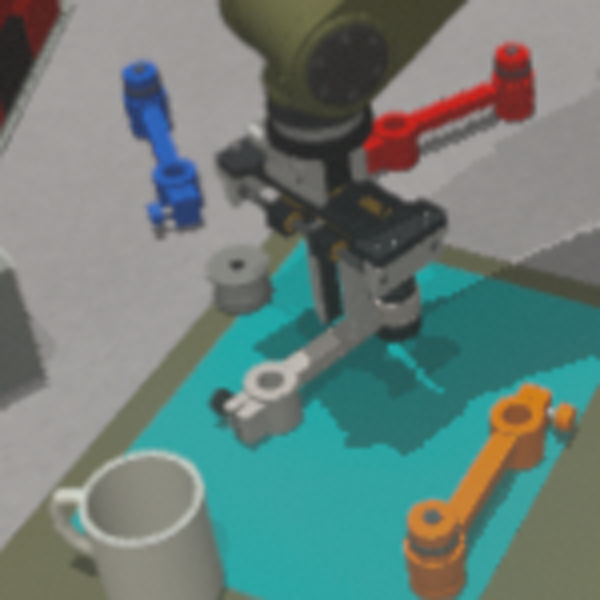

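The gripper straddles the bar at (345,330), between hub and barrel, with the fingers not yet shut. It sits about 5 mm high, so I correct that before closing.

```bash
python3 -m creep '[{"trans": [0,-1,2]},{"trans": [0,-2,5]},{"trans": [0,-2,5]}]' 30
python3 -m creep '[{},{},{},{},{}]' 0 15
python3 -m creep '[{},{},{},{}]' 0 45
python3 -c "
from h import *
st()"
```

```text
clock: 3.4
eef_pos: [496.0, -288.7, 10.1]
eef_rot: [3.141, -0.001, 2.811]
wrist_force: [-1.2, -0.3, -0.2]
finger_gap: 30.0
finger_force: 0.0
clock: 3.9
eef_pos: [496.3, -288.7, 10.8]
eef_rot: [-3.142, 0.0, 2.811]
wrist_force: [0.1, 0.3, -0.2]
finger_gap: 0.5
finger_force: 0.0
clock: 4.3
eef_pos: [496.3, -288.7, 10.7]
eef_rot: [-3.142, -0.0, 2.811]
wrist_force: [-0.3, 0.1, -0.9]
finger_gap: 0.9
finger_force: 0.0
4.3 [ 496.3  -288.71   10.75] [-3.1416 -0.      2.8108] F [-0.28  0.07 -0.87] M [ 0.029  0.039 -0.003] gap 0.9 0.0
```

```bash
python3 -c "
from h import *
im,d=manip.camera('scene'); cv2.imwrite('pics/s3.png',cv2.resize(im[165:265,215:305,::-1],None,fx=6,fy=6,interpolation=cv2.INTER_CUBIC))
print(proj('scene',[manip.read_state()['eef_pos']]),proj('scene',[[496,-289,38]]))"
```

```text
[[266.77824309 218.24570778]] [[265.91629903 211.83617432]]
```

View pics/s3.png

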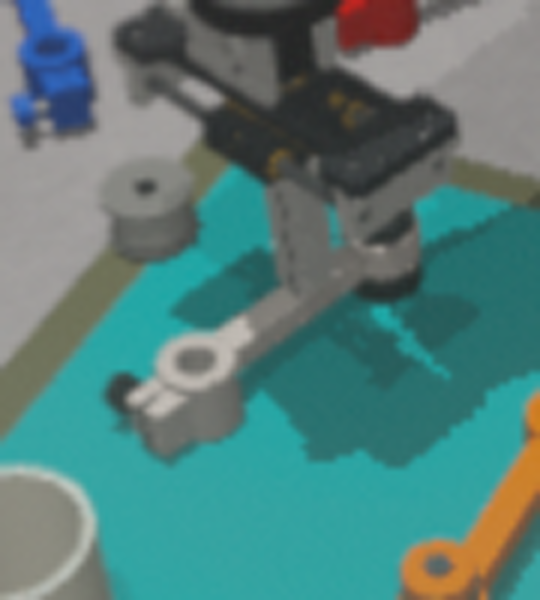

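The picture shows the shut fingers meeting the bar at about (300,285) without holding it, and the hub has not moved. I check the geometry with depth.

```bash
python3 -c "
from h import *
im,d=manip.camera('scene'); P=cloud('scene',d)
for v in range(196,222,2): print(v,[ (u,*P[v,u].round().astype(int).tolist(),int(im[v,u,1])) for u in range(258,276,3)])
"
```

```text
196 [(258, 406, -372, 2, 140), (261, 503, -295, 106, 100), (264, 507, -281, 115, 100), (267, 538, -250, 149, 75), (270, 541, -239, 156, 75), (273, 557, -220, 174, 50)]
198 [(258, 413, -368, 1, 148), (261, 505, -294, 101, 92), (264, 510, -280, 109, 106), (267, 501, -275, 104, 98), (270, 547, -236, 154, 79), (273, 556, -221, 166, 92)]
200 [(258, 420, -365, -2, 148), (261, 504, -295, 92, 102), (264, 512, -280, 103, 106), (267, 499, -278, 93, 103), (270, 408, -326, 2, 136), (273, 556, -221, 159, 108)]
202 [(258, 429, -360, -1, 149), (261, 501, -299, 79, 105), (264, 509, -282, 92, 104), (267, 504, -275, 90, 102), (270, 415, -322, 0, 143), (273, 553, -224, 149, 109)]
204 [(258, 439, -354, 1, 150), (261, 504, -298, 74, 106), (264, 509, -283, 84, 105), (267, 503, -277, 80, 104), (270, 422, -318, -1, 126), (273, 555, -223, 143, 111)]
206 [(258, 448, -349, 1, 115), (261, 502, -300, 64, 112), (264, 508, -285, 74, 104), (267, 502, -278, 71, 107), (270, 468, -290, 39, 119), (273, 463, -282, 37, 100)]
208 [(258, 457, -343, 2, 93), (261, 502, -301, 55, 104), (264, 509, -285, 66, 102), (267, 505, -2
[... 342 characters left out ...]
 (270, 486, -281, 32, 102), (273, 477, -275, 26, 99)]
214 [(258, 482, -329, 2, 95), (261, 509, -300, 36, 124), (264, 506, -291, 37, 109), (267, 500, -284, 34, 101), (270, 487, -281, 24, 98), (273, 462, -286, -1, 90)]
216 [(258, 519, -305, 35, 124), (261, 518, -294, 38, 126), (264, 513, -286, 37, 110), (267, 502, -283, 28, 100), (270, 475, -290, 1, 93), (273, 472, -281, 2, 95)]
218 [(258, 528, -299, 37, 128), (261, 525, -290, 37, 111), (264, 512, -288, 26, 105), (267, 485, -295, 0, 94), (270, 481, -287, -1, 94), (273, 480, -276, 2, 98)]
220 [(258, 534, -296, 35, 116), (261, 524, -292, 27, 105), (264, 499, -298, 2, 96), (267, 497, -288, 4, 95), (270, 490, -282, 0, 96), (273, 487, -273, 0, 93)]
```

```bash
python3 -c "
from h import *
s=np.load('scene0.npz');P=cloud('scene',s['d']);print(proj('scene',[[164.5,524.6,177.3]]))
Q=P.reshape(-1,3)[(np.linalg.norm(P[...,:2]-[164.5,524.6],axis=2)<75).ravel()]; Q=Q[(Q[:,2]>60)]
R=Ro.from_euler('xyz',[np.pi,0,2.838]); L=R.inv().apply(Q-[164.5,524.6,177.3]); o=L[:,2].argsort()[::-1]
print('start, tool frame lowest',len(L)); print(L[o[:60:4]].round())
im,d=manip.camera('scene');P=cloud('scene',d);st();x=manip.read_state()
L=Ro.from_euler('xyz',x['eef_rot']).inv().apply((P.reshape(-1,3)-x['eef_pos']));k=(abs(L[:,0])<14)&(abs(L[:,1])<40)&(L[:,2]<0);L=L[k]
for a in range(-150,0,10):
  q=L[(L[:,2]>=a)&(L[:,2]<a+10)]
  if len(q): print(a,len(q),q.min(0).round(),q.max(0).round())
"
```

```text
[[561.81592898 177.49246177]]
start, tool frame lowest 3764
[[ -8.  49. -28.]
 [-13.  51. -32.]
 [ -7.  55. -34.]
 [ -9. -55. -35.]
 [ -9.  51. -37.]
 [ -8. -47. -38.]
 [ -9.  58. -41.]
 [-12. -53. -41.]
 [ -5.  51. -42.]
 [-12.  52. -43.]
 [-10. -58. -45.]
 [ -8.  50. -46.]
 [-11.  56. -48.]
 [-10. -48. -49.]
 [-12. -56. -51.]]
4.45 [ 496.3  -288.74   10.76] [-3.1416  0.      2.8108] F [-0.8   0.74 -0.1 ] M [-0.027  0.051 -0.035] gap 0.6 0.0
-150 14 [  -1.   13. -150.] [  13.   26. -143.]
-140 10 [ -14.   19. -139.] [  12.   24. -130.]
-130 6 [ -11.   22. -129.] [  -4.   24. -122.]
-110 10 [ -11.   -2. -109.] [   3.   14. -101.]
-100 18 [ -12.   -9. -100.] [ -1.  14. -90.]
-90 26 [-11. -11. -90.] [  7.  14. -80.]
-80 26 [-11. -12. -80.] [  8.  16. -70.]
-70 22 [-11. -11. -70.] [  6.  14. -60.]
-60 29 [-13. -12. -60.] [  7.  15. -50.]
-50 20 [-11.  -8. -50.] [  9.  13. -40.]
-40 17 [-12. -11. -39.] [  6.  14. -31.]
-30 19 [-14.  -8. -28.] [ 12.   8. -21.]
-20 16 [-14.   4. -20.] [ 10.   8. -11.]
```

The depth cloud shows the real fingertips about 28 mm behind the reported TCP, both at the start and now, so the fingers shut just above the bar. I go lower, watching the force.

```bash
python3 -m creep '[{},{},{},{},{}]' 46 15
python3 -m creep '[{"trans": [0,0,6]},{"trans": [0,0,12]},{"trans": [0,0,18]},{"trans": [0,0,24]},{"trans": [0,0,24]}]' 46
python3 -c "
from h import *
st()
im,d=manip.camera('scene');P=cloud('scene',d);x=manip.read_state()
L=Ro.from_euler('xyz',x['eef_rot']).inv().apply((P.reshape(-1,3)-x['eef_pos']));k=(abs(L[:,0])<14)&(L[:,1]>18)&(L[:,1]<60)&(L[:,2]<5);L=L[k]
for a in range(-80,0,5):
  q=L[(L[:,2]>=a)&(L[:,2]<a+5)]
  if len(q): print(a,len(q),q.min(0).round(),q.max(0).round())
cv2.imwrite('pics/s4.png',cv2.resize(im[165:265,215:305,::-1],None,fx=6,fy=6,interpolation=cv2.INTER_CUBIC))
"
```

```text
clock: 4.95
eef_pos: [496.3, -288.7, 10.7]
eef_rot: [-3.142, -0.0, 2.811]
wrist_force: [0.5, -0.1, 0.2]
finger_gap: 36.8
finger_force: 0.0
clock: 5.45
eef_pos: [495.8, -288.4, -14.4]
eef_rot: [3.141, -0.002, 2.811]
wrist_force: [0.0, -0.5, 0.7]
finger_gap: 45.9
finger_force: 0.0
5.45 [ 495.82 -288.41  -14.39] [ 3.1412e+00 -1.6000e-03  2.8107e+00] F [ 0.01 -0.46  0.69] M [-0.037 -0.042 -0.027] gap 45.9 0.0
-80 5 [-11.  28. -80.] [ -6.  36. -77.]
-75 9 [-11.  26. -74.] [  3.  39. -71.]
-70 9 [-12.  27. -69.] [  5.  38. -65.]
-65 7 [-12.  27. -64.] [  1.  39. -61.]
-60 8 [-10.  23. -59.] [  7.  37. -55.]
-55 8 [-10.  24. -55.] [  4.  37. -51.]
-50 8 [-12.  29. -48.] [  8.  36. -45.]
-45 8 [-10.  32. -45.] [  8.  36. -40.]
-40 8 [-10.  27. -39.] [  7.  36. -35.]
-35 1 [-10.  26. -33.] [-10.  26. -33.]
-30 2 [ -9.  24. -30.] [ -9.  29. -26.]
-20 27 [-14.  22. -18.] [ 14.  57. -15.]
-15 60 [-13.  18. -15.] [ 14.  60. -10.]
```

View pics/s4.png

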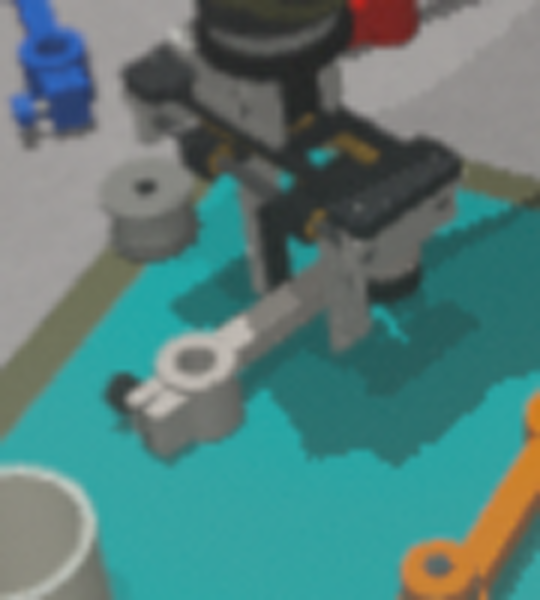

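The fingers now straddle the bar at (330,290), tips about 14 mm above the mat. I lower 3 mm and close.

```bash
python3 -m creep '[{"trans": [0,0,3]},{"trans": [0,0,3]},{"trans": [0,0,3]},{"trans": [0,0,3]},{"trans": [0,0,3]}]' 10 15
python3 -m creep '[{},{},{}]' 10 45
python3 -c "
from h import *
st()"
```

```text
clock: 6.0
eef_pos: [496.3, -288.8, -16.1]
eef_rot: [-3.141, 0.0, 2.811]
wrist_force: [-1.1, 0.2, 0.9]
finger_gap: 17.9
finger_force: 15.0
clock: 6.3
eef_pos: [496.3, -288.8, -16.1]
eef_rot: [-3.141, 0.0, 2.811]
wrist_force: [-0.3, -0.8, 2.0]
finger_gap: 17.5
finger_force: 45.0
6.3 [ 496.33 -288.83  -16.13] [-3.1414e+00  2.0000e-04  2.8108e+00] F [-0.28 -0.82  2.02] M [-0.187  0.238  0.033] gap 17.5 45.0
```

```bash
python3 -m creep '[{"trans": [0,0,-10]},{"trans": [0,0,-50]},{"trans": [0,0,-95]},{"trans": [0,0,-140]},{"trans": [0,0,-175]}]'
python3 -m creep '[{"trans": [0,0,-25]},{"trans": [0,0,-31]},{"trans": [0,0,-31]}]'
python3 -c "
from h import *
st()"
python3 -m creep '[{"trans": [7,30,0],"rot": [0,0,-0.03]},{"trans": [16,70,0],"rot": [0,0,-0.07]},{"trans": [25,110,0],"rot": [0,0,-0.11]},{"trans": [34,150,0],"rot": [0,0,-0.15]},{"trans": [41,180,0],"rot": [0,0,-0.18]}]'
python3 -m creep '[{},{}]'
python3 -c "
from h import *
st();delta([539,111,189],3.173)"
```

```text
clock: 6.8
eef_pos: [496.4, -288.6, 162.1]
eef_rot: [-3.141, 0.002, 2.811]
wrist_force: [0.4, -1.2, -2.6]
finger_gap: 17.5
finger_force: 45.0
clock: 7.1
eef_pos: [496.3, -288.6, 189.9]
eef_rot: [-3.142, 0.0, 2.811]
wrist_force: [-0.6, 0.6, -3.7]
finger_gap: 17.8
finger_force: 45.0
7.1 [ 496.28 -288.62  189.87] [-3.1415e+00  5.0000e-04  2.8109e+00] F [-0.56  0.61 -3.69] M [ 0.014  0.063 -0.015] gap 17.8 45.0
clock: 7.6
eef_pos: [515.2, -102.8, 187.7]
eef_rot: [3.141, -0.003, 2.993]
wrist_force: [0.2, -0.2, -2.1]
finger_gap: 17.7
finger_force: 45.0
clock: 7.8
eef_pos: [515.5, -104.7, 188.2]
eef_rot: [3.141, -0.003, 2.992]
wrist_force: [0.3, 0.7, -2.7]
finger_gap: 17.6
finger_force: 45.0
7.8 [ 515.46 -104.66  188.18] [ 3.1414e+00 -2.5000e-03  2.9918e+00] F [ 0.29  0.74 -2.68] M [-0.003  0.03  -0.035] gap 17.6 45.0
shift [  8.9  216.76  -0.76] turn [ 0.0004 -0.0025 -0.1812]
```

```bash
python3 -m creep '[{"trans": [1,30,-1],"rot": [0,0,-0.03]},{"trans": [3,75,-1],"rot": [0,0,-0.07]},{"trans": [5,125,-1],"rot": [0,0,-0.11]},{"trans": [7,170,-1],"rot": [0,0,-0.15]},{"trans": [8,200,-1],"rot": [0,0,-0.181]}]'
python3 -m creep '[{"trans": [1,17,0]},{"trans": [1,17,0]},{"trans": [1,17,0]}]'
python3 -c "
from h import *
st();delta([539,111,189],3.173)
for n in('scene','top'):
  im,d=manip.camera(n); np.savez(n+'1.npz',im=im,d=d)
a,b=np.load('scene1.npz')['im'],np.load('top1.npz')['im']
f=lambda im,x,y:cv2.resize(im[y:y+90,x:x+65,::-1],None,fx=6,fy=6,interpolation=cv2.INTER_CUBIC)
cv2.imwrite('pics/z5.png',np.hstack([f(a,355,195),f(b,210,120)]))
"
```

```text
clock: 8.3
eef_pos: [538.0, 95.3, 189.6]
eef_rot: [3.142, -0.002, -3.11]
wrist_force: [-0.0, -0.2, -2.9]
finger_gap: 17.5
finger_force: 45.0
clock: 8.6
eef_pos: [536.6, 109.7, 189.9]
eef_rot: [-3.141, -0.001, -3.112]
wrist_force: [-0.8, 0.9, -2.5]
finger_gap: 17.6
finger_force: 45.0
8.6 [536.56 109.66 189.91] [-3.1411e+00 -1.3000e-03 -3.1122e+00] F [-0.85  0.89 -2.51] M [-0.009  0.064  0.032] gap 17.6 45.0
shift [-2.48  1.27  0.91] turn [-0.0004 -0.0013 -0.0021]
```

View pics/z5.png

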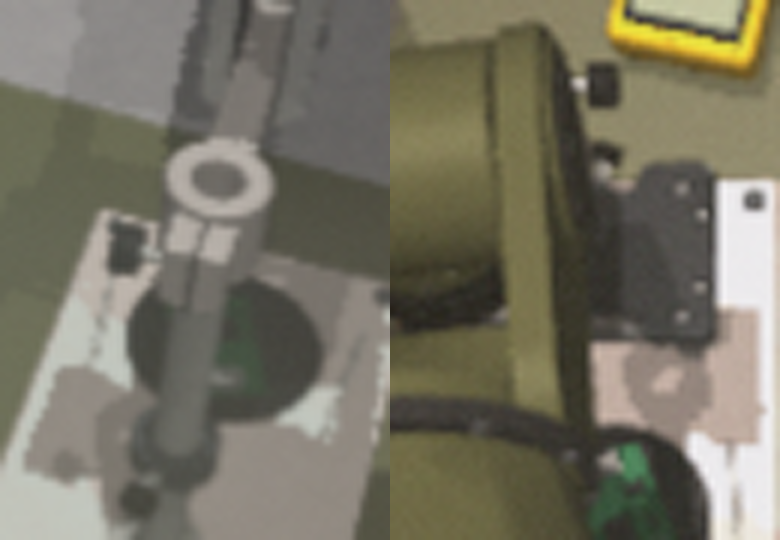

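The scene crop shows the hub ring centred at about (219,180) above the post, with the jaws hiding the top view. I compare hub and post in the scene camera.

```bash
python3 -c "
from h import *
s0=np.load('scene0.npz')['im'].astype(int);s1=np.load('scene1.npz')['im'].astype(int)
def big(m):
  k,l,st,c=cv2.connectedComponentsWithStats(m.astype(np.uint8)); i=1+st[1:,4].argmax(); return (l==i).astype(np.uint8),st[i],c[i]
# hub top ring, now
x0,y0=375,212
g=s1[y0:y0+24,x0:x0+30].mean(2); m,b,c=big(g>125); print('hub bright',b,c+[x0,y0])
for r in g[2:22:2,4:30].round().astype(int): print(*r)
print('post')
g=s0[234:256,380:398].mean(2)
for r in g.round().astype(int): print(*r)
"
```

```text
hub bright [  7   5  18  19 196] [390.2755102  226.41836735]
145 146 144 139 110 98 94 87 86 87 87 92 108 118 118 119 118 120 119 111 93 88 105 108 108 105
101 103 108 102 81 83 91 94 97 99 100 107 119 119 118 118 119 119 117 107 88 86 91 97 98 98
98 100 95 80 74 72 73 82 91 100 130 163 165 164 157 146 156 130 115 89 84 90 97 101 101 99
99 99 98 93 89 127 161 169 173 172 172 172 171 171 173 174 171 158 131 87 76 86 96 99 99 99
94 97 98 113 150 171 172 168 151 123 116 116 114 120 128 147 167 174 172 154 111 73 72 74 74 75
92 91 93 116 165 170 169 156 109 104 105 105 105 103 102 101 122 155 172 171 155 109 76 73 72 73
92 90 90 103 144 170 173 167 144 115 109 106 106 104 101 100 123 156 173 174 161 119 80 73 74 73
92 93 90 86 98 123 156 170 172 170 167 161 147 141 157 168 172 173 171 160 130 86 75 76 75 75
94 94 91 92 103 126 133 121 128 148 164 169 173 172 170 167 158 142 118 105 89 76 76 77 77 76
151 161 125 103 132 169 172 170 166 149 117 140 137 124 122 116 108 105 103 96 85 76 76 78 77 77
post
192 192 192 192 191 189 187 182 169 154 131 123 117 113 110 108 108 108
191 191 192 192 1
[... 658 characters left out ...]
 133 101 88 86 84 83
82 81 85 92 98 113 133 145 152 153 151 138 109 95 91 91 87 83
83 81 85 94 98 104 110 117 125 125 120 109 99 93 92 93 87 83
82 83 84 92 99 103 108 110 112 113 110 105 96 92 92 91 90 84
82 83 84 90 100 104 108 110 111 111 108 101 90 83 90 92 90 85
83 83 83 92 101 106 107 111 111 111 107 100 85 85 89 92 90 85
83 83 86 95 102 107 108 112 110 110 108 99 84 83 87 92 92 88
84 83 86 96 102 106 110 111 110 109 107 98 87 85 87 92 91 90
83 84 87 98 103 108 110 111 112 111 106 97 91 92 91 92 92 91
83 84 89 98 104 107 111 112 111 109 105 96 94 93 92 92 92 90
82 85 91 100 105 108 110 110 111 109 103 94 94 94 95 92 93 91
83 84 92 101 105 108 110 112 110 109 104 101 101 101 101 98 93 92
```

```bash
python3 -c "
from h import *
print('hub',plane('scene',[(391,224.6),(391,225.6)],246).round(1),'post',plane('scene',[(388.4,242.6),(388.4,243.6)],190).round(1))
print(proj('scene',[[611,112,246],[614,113.4,190]]))
"
```

```text
hub [[613.7 112.3 246. ]
 [616.7 113.1 246. ]] post [[616.4 113.7 190. ]
 [619.4 114.5 190. ]]
[[391.16696234 223.76691427]
 [388.55044182 241.86316155]]
```

Both methods agree: the bore is about 2.7 mm short in x and 1.4 mm in y.

```bash
python3 -m creep '[{"trans": [-2,1,4]},{"trans": [-2.6,1.4,9],"rot": [0,0,-0.002]},{"trans": [-2.6,1.4,13],"rot": [0,0,-0.002]},{"trans": [-2.6,1.4,13],"rot": [0,0,-0.002]}]'
python3 -c "
from h import *
st()"
python3 -m creep '[{"trans": [0,0,1]},{"trans": [0,0,2]},{"trans": [0,0,2]}]'
python3 -c "
from h import *
st()"
python3 -m creep '[{"trans": [0,0,1]},{"trans": [0,0,2]},{"trans": [0,0,2]}]'
python3 -c "
from h import *
st()"
```

```text
clock: 9.1
eef_pos: [538.9, 112.0, 176.9]
eef_rot: [-3.141, -0.001, -3.11]
wrist_force: [-0.1, 0.3, -2.9]
finger_gap: 17.6
finger_force: 45.0
9.1 [538.88 112.   176.88] [-3.1415e+00 -1.3000e-03 -3.1096e+00] F [-0.07  0.33 -2.88] M [ 0.032  0.057 -0.031] gap 17.6 45.0
clock: 9.4
eef_pos: [539.2, 112.2, 175.7]
eef_rot: [3.142, 0.0, -3.109]
wrist_force: [-0.1, 0.1, -3.3]
finger_gap: 17.6
finger_force: 45.0
9.4 [539.15 112.23 175.74] [ 3.1416  0.     -3.1093] F [-0.11  0.05 -3.32] M [ 0.019  0.059 -0.011] gap 17.6 45.0
clock: 9.7
eef_pos: [539.1, 112.2, 173.6]
eef_rot: [-3.142, -0.0, -3.109]
wrist_force: [-0.3, 0.0, -3.2]
finger_gap: 17.9
finger_force: 45.0
9.7 [539.09 112.21 173.6 ] [-3.1416e+00 -2.0000e-04 -3.1094e+00] F [-0.31  0.02 -3.16] M [ 0.044  0.065 -0.037] gap 17.9 45.0
```

```bash
python3 -m creep '[{"trans": [0,-1,0]},{"trans": [0,-1,0]}]'
python3 -m creep '[{"trans": [0,0,1]},{"trans": [0,0,1]},{"trans": [0,0,1]}]'
python3 -c "
from h import *
st()"
python3 -m creep '[{"trans": [0,0,1]},{"trans": [0,0,1]},{"trans": [0,0,1]}]'
python3 -c "
from h import *
st()"
```

```text
clock: 9.9
eef_pos: [539.2, 111.1, 173.8]
eef_rot: [3.142, 0.0, -3.109]
wrist_force: [0.3, 0.5, -3.4]
finger_gap: 17.4
finger_force: 45.0
clock: 10.2
eef_pos: [539.2, 111.2, 172.7]
eef_rot: [-3.142, -0.0, -3.109]
wrist_force: [0.3, -0.6, -2.6]
finger_gap: 17.9
finger_force: 45.0
10.2 [539.18 111.21 172.72] [-3.1416e+00 -1.0000e-04 -3.1094e+00] F [ 0.3  -0.55 -2.61] M [0.011 0.044 0.017] gap 17.9 45.0
clock: 10.5
eef_pos: [539.3, 111.2, 171.9]
eef_rot: [-3.142, 0.0, -3.109]
wrist_force: [-0.0, -0.4, -1.7]
finger_gap: 17.6
finger_force: 45.0
10.5 [539.26 111.18 171.85] [-3.1416e+00  2.0000e-04 -3.1094e+00] F [-0.05 -0.36 -1.67] M [ 0.012 -0.035 -0.012] gap 17.6 45.0
```

```bash
python3 -m creep '[{"trans": [0,0,1]},{"trans": [0,0,1]},{"trans": [0,0,1]}]'
python3 -c "
from h import *
st()"
```

```text
clock: 10.8
eef_pos: [539.1, 111.1, 170.5]
eef_rot: [-3.141, -0.0, -3.11]
wrist_force: [0.3, -0.4, -3.3]
finger_gap: 17.3
finger_force: 45.0
10.8 [539.1  111.11 170.54] [-3.1414e+00 -4.0000e-04 -3.1095e+00] F [ 0.27 -0.38 -3.27] M [-0.227  0.118 -0.06 ] gap 17.3 45.0
```

```bash
python3 -c "
from h import *
st()"
python3 -m creep '[{"trans": [0,0,1]},{"trans": [0,0,1]},{"trans": [0,0,1]}]'
python3 -c "
from h import *
st()"
python3 -m creep '[{"trans": [0,0,1]},{"trans": [0,0,1]},{"trans": [0,0,1]}]'
python3 -c "
from h import *
st()"
```

```text
10.8 [539.1  111.11 170.54] [-3.1414e+00 -4.0000e-04 -3.1095e+00] F [ 0.27 -0.38 -3.27] M [-0.227  0.118 -0.06 ] gap 17.3 45.0
clock: 11.1
eef_pos: [539.2, 111.1, 169.7]
eef_rot: [-3.141, -0.0, -3.109]
wrist_force: [-0.2, -2.9, -2.4]
finger_gap: 17.9
finger_force: 45.0
11.1 [539.19 111.13 169.67] [-3.1415e+00 -1.0000e-04 -3.1095e+00] F [-0.21 -2.92 -2.4 ] M [-0.261  0.061 -0.109] gap 17.9 45.0
clock: 11.4
eef_pos: [539.2, 111.2, 168.7]
eef_rot: [-3.142, -0.0, -3.109]
wrist_force: [-0.4, -1.4, -2.8]
finger_gap: 17.8
finger_force: 45.0
11.4 [539.19 111.17 168.71] [-3.1415e+00 -1.0000e-04 -3.1094e+00] F [-0.38 -1.41 -2.85] M [-0.355  0.097 -0.065] gap 17.8 45.0
```

The bore is on the post (y force about −2 N). I ease −y and carry on.

```bash
python3 -m creep '[{"trans": [0,-0.3,0]},{"trans": [0,-0.3,1]},{"trans": [0,-0.3,2]},{"trans": [0,-0.3,2]}]'
python3 -c "
from h import *
st()"
python3 -m creep '[{"trans": [0,0,1]},{"trans": [0,0,2]},{"trans": [0,0,3]},{"trans": [0,0,3]}]'
python3 -c "
from h import *
st()"
```

```text
clock: 11.8
eef_pos: [539.2, 110.9, 166.5]
eef_rot: [3.142, -0.0, -3.109]
wrist_force: [0.2, -0.6, -2.8]
finger_gap: 17.6
finger_force: 45.0
11.8 [539.16 110.94 166.54] [ 3.1416e+00 -2.0000e-04 -3.1093e+00] F [ 0.16 -0.56 -2.8 ] M [-0.192  0.061 -0.083] gap 17.6 45.0
clock: 12.2
eef_pos: [539.2, 110.9, 163.5]
eef_rot: [-3.142, -0.0, -3.109]
wrist_force: [0.3, -0.1, -3.2]
finger_gap: 17.4
finger_force: 45.0
12.2 [539.17 110.91 163.55] [-3.1416e+00 -2.0000e-04 -3.1094e+00] F [ 0.35 -0.13 -3.24] M [-0.189  0.033 -0.025] gap 17.4 45.0
```

```bash
python3 -m creep '[{"trans": [0,-0.2,2]},{"trans": [0,-0.2,4]},{"trans": [0,-0.2,6]},{"trans": [0,-0.2,8]},{"trans": [0,-0.2,10]}]'
python3 -c "
from h import *
st()"
python3 -m creep '[{"trans": [0,0,2]},{"trans": [0,0,4]},{"trans": [0,0,6]},{"trans": [0,0,8]},{"trans": [0,0,10]}]'
python3 -c "
from h import *
st()"
```

```text
clock: 12.7
eef_pos: [539.2, 110.7, 153.5]
eef_rot: [3.142, -0.0, -3.109]
wrist_force: [0.4, -0.3, -2.8]
finger_gap: 17.5
finger_force: 45.0
12.7 [539.19 110.73 153.53] [ 3.1416e+00 -1.0000e-04 -3.1094e+00] F [ 0.36 -0.32 -2.85] M [-0.088  0.083 -0.037] gap 17.5 45.0
clock: 13.2
eef_pos: [539.2, 110.7, 143.6]
eef_rot: [3.142, -0.0, -3.109]
wrist_force: [-0.5, -0.0, -3.6]
finger_gap: 17.5
finger_force: 45.0
13.2 [539.2  110.71 143.56] [ 3.1416e+00 -1.0000e-04 -3.1094e+00] F [-0.55 -0.   -3.58] M [ 0.03   0.066 -0.063] gap 17.5 45.0
```

```bash
python3 -m creep '[{"trans": [0,0,4]},{"trans": [0,0,8]},{"trans": [0,0,12]},{"trans": [0,0,16]},{"trans": [0,0,20]}]'
python3 -c "
from h import *
st()"
python3 -m creep '[{"trans": [0,0,4]},{"trans": [0,0,8]},{"trans": [0,0,12]},{"trans": [0,0,15]},{"trans": [0,0,17]}]'
python3 -c "
from h import *
st()"
```

```text
clock: 13.7
eef_pos: [539.2, 110.7, 123.3]
eef_rot: [3.142, -0.0, -3.109]
wrist_force: [-0.1, -0.0, -1.5]
finger_gap: 17.7
finger_force: 45.0
13.7 [539.2  110.7  123.34] [ 3.1416e+00 -1.0000e-04 -3.1094e+00] F [-0.06 -0.   -1.52] M [-0.025  0.056 -0.039] gap 17.7 45.0
clock: 14.2
eef_pos: [539.2, 110.7, 106.4]
eef_rot: [-3.142, -0.0, -3.109]
wrist_force: [0.9, -0.9, -2.4]
finger_gap: 17.3
finger_force: 45.0
14.2 [539.16 110.7  106.41] [-3.1415e+00 -2.0000e-04 -3.1094e+00] F [ 0.86 -0.9  -2.37] M [ 0.014  0.054 -0.014] gap 17.3 45.0
```

```bash
python3 -c "
from h import *
for z in range(55,121,10): print(z,((proj('scene',[[616,113.6,z]])[0]-[350,225]+.4)*5).round())"
python3 -m creep '[{"trans": [0,0,1]},{"trans": [0,0,2]},{"trans": [0,0,3]},{"trans": [0,0,4]},{"trans": [0,0,5]}]'
python3 -c "
from h import *
st()"
```

```text
55 [163. 268.]
65 [165. 256.]
75 [168. 243.]
85 [170. 231.]
95 [172. 219.]
105 [174. 206.]
115 [176. 193.]
clock: 14.7
eef_pos: [539.2, 110.7, 101.7]
eef_rot: [-3.142, 0.0, -3.109]
wrist_force: [-0.5, -0.9, -2.8]
finger_gap: 17.6
finger_force: 45.0
14.7 [539.22 110.71 101.72] [-3.1416e+00  1.0000e-04 -3.1094e+00] F [-0.5  -0.92 -2.77] M [-0.06   0.127 -0.033] gap 17.6 45.0
```

```bash
python3 -m creep '[{"trans": [0,0,1]},{"trans": [0,0,2]},{"trans": [0,0,3]},{"trans": [0,0,4]}]'
python3 -m creep '[{"trans": [0,0,1]},{"trans": [0,0,2]}]'
python3 -m creep '[{"trans": [0,0,1]},{"trans": [0,0,2]}]'
```

```text
clock: 15.1
eef_pos: [539.2, 110.7, 97.7]
eef_rot: [-3.142, 0.0, -3.109]
wrist_force: [0.0, -0.1, -2.1]
finger_gap: 17.5
finger_force: 45.0
clock: 15.3
eef_pos: [539.2, 110.7, 95.7]
eef_rot: [-3.142, 0.0, -3.109]
wrist_force: [0.4, 0.5, -2.9]
finger_gap: 17.7
finger_force: 45.0
clock: 15.5
eef_pos: [539.2, 110.7, 93.6]
eef_rot: [3.142, -0.0, -3.109]
wrist_force: [-0.0, -0.7, -4.1]
finger_gap: 17.4
finger_force: 45.0
```

```bash
python3 -m creep '[{"trans": [0,0,1]},{"trans": [0,0,1]}]'
python3 -m creep '[{"trans": [0,0,1]},{"trans": [0,0,1]}]'
python3 -m creep '[{"trans": [0,0,1]},{"trans": [0,0,1]}]'
```

```text
clock: 15.7
eef_pos: [539.1, 110.7, 92.6]
eef_rot: [-3.142, -0.0, -3.109]
wrist_force: [0.1, -0.3, -3.5]
finger_gap: 17.6
finger_force: 45.0
clock: 15.9
eef_pos: [539.2, 110.7, 91.6]
eef_rot: [-3.142, -0.0, -3.109]
wrist_force: [-1.1, -0.8, -2.7]
finger_gap: 17.7
finger_force: 45.0
clock: 16.1
eef_pos: [539.2, 110.7, 90.6]
eef_rot: [-3.142, -0.0, -3.109]
wrist_force: [-0.3, -0.1, -3.0]
finger_gap: 17.8
finger_force: 45.0
```

```bash
python3 -m creep '[{"trans": [0,0,1]},{"trans": [0,0,1]}]'
python3 -m creep '[{"trans": [0,0,1]},{"trans": [0,0,1]}]'
```

```text
clock: 16.3
eef_pos: [539.2, 110.7, 89.6]
eef_rot: [-3.142, -0.0, -3.109]
wrist_force: [-0.3, -0.7, -2.3]
finger_gap: 17.5
finger_force: 45.0
clock: 16.5
eef_pos: [539.2, 110.7, 88.6]
eef_rot: [-3.142, -0.0, -3.109]
wrist_force: [1.0, -0.3, -3.2]
finger_gap: 17.4
finger_force: 45.0
```

```bash
python3 -m creep '[{"trans": [0,0,1]},{"trans": [0,0,1]}]'
python3 -c "
from h import *
st()"
```

```text
clock: 16.7
eef_pos: [539.2, 110.7, 87.6]
eef_rot: [3.142, -0.0, -3.109]
wrist_force: [0.3, -0.7, -3.3]
finger_gap: 17.7
finger_force: 45.0
16.7 [539.19 110.71  87.63] [ 3.1416e+00 -1.0000e-04 -3.1094e+00] F [ 0.32 -0.74 -3.33] M [-0.008  0.109 -0.036] gap 17.7 45.0
```

```bash
cat > ok.py <<'E'
from h import *
s=manip.read_state(); st(); raise SystemExit(int(s["wrist_force"][2]>0.5 or np.hypot(*s["wrist_force"][:2])>5))
E
python3 -m creep '[{"trans": [0,0,1]},{"trans": [0,0,1]}]' >/dev/null && python3 ok.py &&
python3 -m creep '[{"trans": [0,0,1]},{"trans": [0,0,1]}]' >/dev/null && python3 ok.py &&
python3 -m creep '[{"trans": [0,0,1]},{"trans": [0,0,1]}]' >/dev/null && python3 ok.py &&
python3 -m creep '[{"trans": [0,0,1]},{"trans": [0,0,1]}]' >/dev/null && python3 ok.py &&
python3 -m creep '[{"trans": [0,0,1]},{"trans": [0,0,1]}]' >/dev/null && python3 ok.py &&
python3 -m creep '[{"trans": [0,0,1]},{"trans": [0,0,1]}]' >/dev/null && python3 ok.py &&
python3 -m creep '[{"trans": [0,0,1]},{"trans": [0,0,1]}]' >/dev/null && python3 ok.py &&
python3 -m creep '[{"trans": [0,0,1]},{"trans": [0,0,1]}]' >/dev/null && python3 ok.py
```

```text
16.9 [539.18 110.69  86.61] [-3.1416e+00 -1.0000e-04 -3.1094e+00] F [-0.08 -0.4  -1.66] M [-0.015  0.092  0.006] gap 17.6 45.0
17.1 [539.18 110.72  85.64] [-3.1416e+00 -1.0000e-04 -3.1094e+00] F [-1.12  1.1  -3.55] M [-0.025  0.115 -0.029] gap 17.8 45.0
17.3 [539.18 110.71  84.62] [-3.1416e+00 -1.0000e-04 -3.1093e+00] F [-0.65 -0.53 -4.07] M [-0.046  0.126 -0.068] gap 17.9 45.0
17.5 [539.17 110.71  83.61] [-3.1416e+00 -1.0000e-04 -3.1094e+00] F [ 0.1   0.05 -3.59] M [-0.069  0.093  0.024] gap 17.6 45.0
17.7 [539.17 110.71  82.62] [-3.1416e+00 -1.0000e-04 -3.1094e+00] F [-0.02  0.22 -2.9 ] M [ 0.007  0.066 -0.002] gap 17.4 45.0
17.9 [539.18 110.72  81.64] [ 3.1416e+00 -1.0000e-04 -3.1094e+00] F [-0.59  0.3  -2.62] M [0.014 0.044 0.014] gap 17.4 45.0
18.1 [539.28 110.71  80.8 ] [ 3.1416e+00  2.0000e-04 -3.1094e+00] F [-0.87 -0.77 -0.85] M [-0.006  0.15  -0.031] gap 17.4 45.0
18.3 [539.13 110.75  80.23] [ 3.1416  0.     -3.1093] F [-6.91 -0.92  6.33] M [-0.122  0.788 -0.077] gap 17.6 45.0
```

Contact at TCP z ≈ 81 (hub underside about 97 mm), pressing about 9 N. I press a touch more and hold.

```bash
python3 -m creep '[{"trans": [0,0,0.3]},{"trans": [0,0,0.3]},{"trans": [0,0,0.3]}]' >/dev/null; python3 -c "
from h import *
st()"
python3 -m creep '[{},{},{},{}]'
```

```text
18.6 [539.08 110.74  80.12] [ 3.1416  0.     -3.1094] F [-7.77 -0.53  5.61] M [-0.19   0.967 -0.037] gap 17.7 45.0
clock: 19.0
eef_pos: [539.1, 110.7, 80.1]
eef_rot: [3.142, 0.0, -3.109]
wrist_force: [-6.6, -0.7, 6.8]
finger_gap: 17.9
finger_force: 45.0
```

```bash
python3 -m creep '[{"trans": [0.3,0,0]},{"trans": [0.3,0,0]},{"trans": [0.3,0,0]}]' - 60 >/dev/null; python3 -c "
from h import *
st()"
python3 -m creep '[{"trans": [0.2,0,0.2]},{"trans": [0.2,0,0.2]},{"trans": [0.2,0,0.2]}]' >/dev/null; python3 -c "
from h import *
st()"
```

```text
19.3 [539.04 110.74  80.04] [ 3.1416e+00  6.0000e-04 -3.1093e+00] F [-5.41 -1.09  6.12] M [-0.106  0.555  0.042] gap 17.4 60.0
19.6 [539.01 110.74  79.95] [ 3.1415e+00  1.1000e-03 -3.1093e+00] F [-3.53 -0.86  6.73] M [-0.133  0.459 -0.068] gap 17.5 60.0
```

```bash
python3 -m creep '[{"trans": [0.2,0,0]},{"trans": [0.2,0,-0.2]},{"trans": [0.2,0,-0.2]},{"trans": [0.2,0,-0.2]}]' >/dev/null; python3 -c "
from h import *
st()"
python3 -m creep '[{},{},{},{},{}]' - 10 >/dev/null; python3 -c "
from h import *
st()"
```

```text
20.0 [538.9  110.72  79.8 ] [ 3.1415e+00  1.1000e-03 -3.1094e+00] F [-0.55 -1.18  5.33] M [-0.039 -0.202 -0.068] gap 17.4 60.0
20.5 [538.55 110.71  79.33] [ 3.1416  0.     -3.1094] F [ 0.72  0.17 -0.11] M [ 0.071 -0.433 -0.003] gap 17.9 10.0
```

```bash
python3 -m creep '[{},{},{},{},{}]' 42
python3 -m creep '[{"trans": [0,0,-10]},{"trans": [0,0,-40]},{"trans": [0,0,-80]},{"trans": [0,0,-120]},{"trans": [0,0,-150]}]'
python3 -m creep '[{"trans": [35,-20,-10]},{"trans": [70,-60,-10]},{"trans": [100,-105,-10]},{"trans": [120,-150,-10]},{"trans": [130,-195,-10]}]'
python3 -m creep '[{"trans": [0,-45,0]},{"trans": [0,-90,0]},{"trans": [0,-90,0]}]'
python3 -c "
from h import *
st()
for n in('scene','top'):
  im,d=manip.camera(n); np.savez(n+'2.npz',im=im,d=d)
a,b=np.load('scene2.npz')['im'],np.load('top2.npz')['im']
f=lambda im,x,y:cv2.resize(im[y:y+90,x:x+65,::-1],None,fx=6,fy=6,interpolation=cv2.INTER_CUBIC)
cv2.imwrite('pics/z6.png',np.hstack([f(a,355,215),f(b,215,140)]))
"
```

```text
clock: 21.0
eef_pos: [538.5, 110.7, 79.4]
eef_rot: [-3.142, -0.0, -3.109]
wrist_force: [0.6, -0.2, -0.3]
finger_gap: 41.6
finger_force: 0.0
clock: 21.5
eef_pos: [538.7, 110.7, 233.0]
eef_rot: [3.141, 0.003, -3.109]
wrist_force: [0.3, 0.3, 0.7]
finger_gap: 41.7
finger_force: 0.0
clock: 22.0
eef_pos: [413.9, -87.2, 240.7]
eef_rot: [-3.141, 0.002, -3.108]
wrist_force: [0.9, -0.8, 0.2]
finger_gap: 42.0
finger_force: 0.0
clock: 22.3
eef_pos: [417.7, -179.9, 239.9]
eef_rot: [-3.141, 0.0, -3.114]
wrist_force: [-0.2, 0.3, -0.6]
finger_gap: 41.7
finger_force: 0.0
22.3 [ 417.69 -179.95  239.92] [-3.1409e+00  1.0000e-04 -3.1139e+00] F [-0.18  0.35 -0.64] M [ 0.01  0.03 -0.01] gap 41.7 0.0
```

View pics/z6.png

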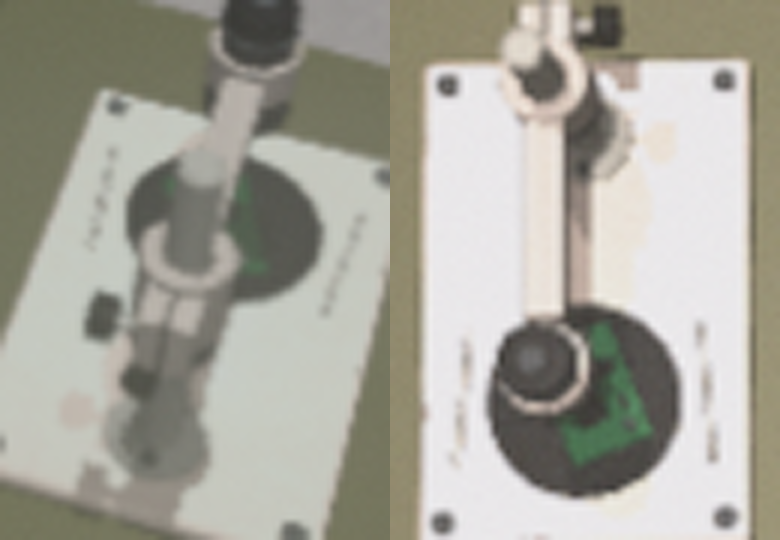

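The hub sits on the collar with the camera over the stage, the bar parallel to the plate, and the board where it was. I check the numbers.

```bash
python3 -c "
from h import *
b=np.load('top2.npz'); 
m=(b['im'][188:212,228:250].astype(int)); P=cloud('top',b['d'])
q=P[188:212,228:250].reshape(-1,3); k=(q[:,2]>158)&(q[:,2]<172); print(k.sum(), q[k].mean(0).round(1))
print('cap ray',plane('top',[(238.4,199.6)],165).round(1),'stage 483.8 109.6')
print('bar',P[163:190:4,240].round(1).tolist())
a=np.load('top0.npz')['im'].astype(int);c=b['im'].astype(int)
g=lambda i:(i[190:225,230:268,1]-i[190:225,230:268,0]>15)
for i in(a,c): y,x=np.nonzero(g(i)); print('board',len(x),x.max(),y.max())
st()"
```

```text
98 [483.3 107.9 161.1]
cap ray [[481.6 108.5 165. ]] stage 483.8 109.6
bar [[585.0, 113.1, 136.8], [574.1, 112.7, 136.5], [563.0, 112.2, 137.0], [553.9, 113.4, 128.0], [541.7, 111.8, 134.5], [530.7, 111.2, 135.5], [519.5, 110.5, 137.3]]
board 243 28 27
board 140 28 27
22.4 [ 417.99 -176.58  239.84] [ 3.1415e+00  1.0000e-04 -3.1114e+00] F [-0.62 -0.31  0.13] M [ 0.061 -0.039  0.029] gap 41.9 0.0
```

The camera is within 1–2 mm of the stage centre, the bar is level, and the board has not moved.

```bash
python3 -c "
from cell import manip
print(manip.sign_off())"
```

```text
the job is handed in; nothing more can be done
None
```

Job handed in at about 22 s: the arm's hub rests by itself on the stop collar (found by touch about 97 mm above the bench and pressed with about 10 N), the camera is within about 2 mm of straight above the stage plate by the last pictures, and the board is where it was; I did not measure the other bench items again at the end.

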